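# Hold a sample bottle against the leak tester's sprung pad

### The job

Pick up the small square bottle with the white cap, set it upright on the leak tester's plate in front of the orange sprung pad, then slide it in between the guide rails against the pad until it meets both steel stop posts squarely. Keep it upright throughout, press firmly without forcing it, and leave everything else where it stands. The program finishes while still holding the bottle pressed against the stops.

Things in the scene. Friction and masses are not known exactly. Their poses are not given: they have to be found in the camera images.
- white_bottle: Loose square white plastic sample bottle with a round white screw cap; body 54 x 54 mm, sides vertical from 4 to 73 mm height, cap 35 mm across up to 103 mm; about 0.12 kg. Origin: centre of its underside; z up; x and y square to its side faces. All four sides serve alike. Held well above or below the pad's height (50 mm above its underside), or pressed down hard on the plate, it tends to pivot in the grip when pushed.
- tester: Fixed: grey slippery-coated plate, its top 12 mm above the worktop, x = -125 to +105 mm, 100 mm wide; grey spring housing at the far end (x = 62 to 104 mm, 72 mm wide, top 92 mm above the worktop; knob behind it to x = 113 mm). Origin: on the worktop plane, under the middle of the bottle when it meets the stops. x: along the channel from its open mouth toward the pad; z up.
- mouth (a point): Point on the plate's top (12 mm above the worktop) at x = -95 mm of the tester, y = 0: a bottle standing here is clear of the guide rails. Axes as the tester's.
- rails (a point): Point on the plate's top midway between the two blue guide rails, at x = -8 mm of the tester. Rails: inner faces 58 mm apart, tops 15 mm above the plate, from x = -38 to +22 mm of the tester; flared ends open to 78 mm apart at about x = -68 mm. Axes as the tester's.
- seat (a point): Point on the plate's top (12 mm above the worktop) where the centre of the bottle's underside lies when the bottle is against the stops. Axes as the tester's.
- stop_posts: Two upright round steel posts, 9 mm thick, rising 60 mm above the plate, at y = +-16.5 mm of the tester; their faces toward the mouth lie at x = +27 mm: the rigid stop for the bottle's flat front. Fixed to the tester; origin and axes as the tester's.
- pad_face (a point): Centre of the front face of the orange round pad (22 mm across), 62 mm above the worktop (50 mm above the plate); it moves with the pad. Untouched it stands 10 mm nearer the mouth than the faces of the stop posts (x = +17 mm of the tester). Axes as the tester's.
- test_pad (a joint): How far the pad is pushed in, m: 0 when free, 0.010 when the bottle meets the stop posts (its own limit is 0.016). Its spring resists with 4 N at first touch, rising to 8 N at the stops (400 N/m), and pushes the bottle back if it is let go.
- red_bottle: Bystander: loose square white bottle with a red cap, 64 x 64 mm, 137 mm high; too wide for the tester. Origin: centre of its underside.
- vial: Bystander: loose glass vial with a black cap, 27 mm across, 68 mm high. Origin: centre of its underside.
- tape: Bystander: loose roll of brown tape lying flat, 92 mm across, 48 mm high. Origin: centre of its underside.
There are look-alikes about, which are no part of the job. What is shaped like the white_bottle but yellow is not meant.

How it is judged (in metres and radians):
On the way, in this order (a step that is already met when the one before it is completed fails the run):
1. the white-capped bottle is lifted off the worktop (height (world z) of white_bottle above 0.022 m and contact force between white_bottle and the fingers above 1 N), for 0.1 s.
2. it stands on the tester's plate in front of the still free pad (z of white_bottle in the frame of tester between 0.009 and 0.018 m and x of white_bottle in the frame of tester between -0.135 and -0.009 m and y of white_bottle in the frame of tester between -0.02 and 0.02 m and value of joint test_pad below 0.0015 m), for 0.1 s.
At the end, for the whole second after the job is handed in: Bottle at rest, touched by the fingers, pressing the stop posts with over 0.8 N; pad in 8.5 to 12.5 mm; bottle within 2.5 mm of the stop, 5 mm of mid-channel, 6 mm of the plate, upright and square within 4 degrees; bystanders within 20 mm of their starts (contact force between white_bottle and stop_posts above 0.8 N and value of joint test_pad between 0.0085 and 0.0125 m and x of white_bottle in the frame of tester above -0.0025 m and y of white_bottle in the frame of tester between -0.005 and 0.005 m and z of white_bottle in the frame of tester between 0.009 and 0.018 m and angle between white_bottle's own z axis and vertical below 0.07 rad and (angle between the x axis of white_bottle and the x axis of tester, either way round below 0.07 rad or angle between the y axis of white_bottle and the x axis of tester, either way round below 0.07 rad) and contact force between white_bottle and the fingers above 2 N and linear speed of white_bottle below 0.01 m/s and distance of each of red_bottle, vial, tape from where it was at the start of the episode below 0.02 m); the arm keeps its last pose, push and grip.
It fails at once if the bottle is forced against the stops with more than 60 N (contact force between white_bottle and stop_posts above 60 N).
It fails at once if the white-capped bottle is tipped over 30 degrees (angle between white_bottle's own z axis and vertical above 0.52 rad).
It fails at once if a bystander is knocked over or pushed away (distance of any of red_bottle, vial, tape from where it was at the start of the episode above 0.03 m or angle between any of red_bottle, vial's own z axis and vertical above 0.5 rad).
It also fails if it takes over 51 s, if anything falls off the work surface, if the arm or the gripper's body presses on something with over 40 N, if the wrist force passes 120 N, or if a joint passes its speed limit or range.

### The arm

A 7-joint arm with a two-finger parallel gripper is mounted at the origin on a cart in front of the work surface, level with it; the furniture and walls round the work are solid. World frame = base frame: x ahead of the robot, y to its left, z up, the work surface at z = 0. Lengths are in m, angles in degrees, forces in N, time in s.
With the tool pointing down it reaches from about 0.425 to 0.875 m from the base axis. Payload 9.9 kg.
Tool frame: the origin (TCP) lies on the mounting face of the last link; the fingertips stand 173 mm ahead of it and the grasp point (between the pads) lies bot.tcp_to_grasp ahead of it (bot.tcp_to_grasp is the distance from the TCP to the grasp point, in m); z points along the fingers, y is the direction in which the jaws open and shut (so a half turn about z gives the same grasp; the last joint's range is limited). The gripper opens to 85 mm and grips with 20 to 120 N. Pads are 22 mm wide; open, the fingers measure 114 mm over their backs; the gripper's body (76 mm by 85 mm) begins 54 mm behind the grasp point. The pads swing forward as they close: fully open they stand 13 mm farther back than shut.
Start: joints at [-4.801, 32.985, 1.427, 82.34, -0.859, 64.687, -3.237], TCP at [0.675, 0, 0.405] pointing down, gripper open.
Joint ranges: [-157.87, 157.87], [-19.46, 123.44], [-87.15, 90], [11.01, 140.99], [-62.26, 242.26], [9.8, 113.94], [-161.44, 161.44]. Speed limits (degrees/s): [127.2, 127.2, 172.46, 172.46, 180, 180, 180].

### API

Orientations are given as [roll, pitch, yaw] about the fixed x, y, z axes, in that order (R = Rz(yaw) Ry(pitch) Rx(roll)).
In Python, from plant import bot gives the robot as it stands. The module is installed in compiled form; this text tells all that it offers.
- The arm moves only by the tool servo_tool, never from a script. Its argument "motion" is a list of rows, each an object with "offset": the shift along the world's x, y, z in mm, a list of three; "roll": the turn about the world's z in degrees; "claw": the finger opening in mm, from 0 to 85.4. In form: [{"offset": [tx, ty, tz], "roll": roll, "claw": claw}, ...]. A call has 1 to 5 rows; each row is the pose to reach, as a shift and turn from the pose commanded when the call began; what a row does not reach only later rows make up. A row lasts 1/10 s, in which the tool goes at most 50 mm and 8.59 degrees, less where a joint would pass 70% of its speed; a pose out of reach is approached as far as the arm can. A call with a gripper value outside its range is refused whole. The fingers move at their own pace and stop on an object; "force" is the grip in N (left out, the last holds). Time passes only in rows, so rows that repeat a pose let the fingers close. It gives the time, the measured TCP pose, the force and the opening at its end, in the units of the state.
- bot.sense(): the state, without advancing time (a new reading comes with each control period).
- bot.read_camera(name): name is "scene" or "side" or "wrist"; returns a dict with "img" (420x560x3 uint8, red, green, blue), "intrinsics" (3x3 intrinsics, pixels), "R" (3x3) and "t" (3): a world point X has camera coordinates R X + t. Camera axes: x right, y down, z forward; pixel columns grow to the right and rows downward; lengths in m; the calibration is good to about 2 mm. A picture is of the moment at which its call begins. There is no depth.
- bot.sign_off(): hands the job in, once; it reports no verdict.
The state is a dict: "t": time; "qpos": joint angles; "qvel": joint speeds; "joint_efforts": joint torques, N m; "tcp_pos": TCP position; "ee_rot": TCP orientation; "force": force on the tool from outside, world axes, zero at the start; "wrist_torque": the same for the moment, N m; "opening": finger opening in m.
Only numpy, scipy, OpenCV 4.12 (cv2) and the standard library are available. Lean on these libraries where they do the work, as an engineer would, in place of code of your own. Each camera call takes 0.05 s, during which the arm holds its last target.

## Working session

There is one attempt and no reset: what is moved stays moved. The work goes in short steps, Python scripts to look and compute and a tool call to move; the robot and the scene stay as the last step left them, time stands still between calls to the robot, and variables do not carry over. Pictures are saved under pics/ and viewed, and the job is handed in when it is done.

Besides the shell and the picture viewer there is one more tool, called after "Request:" by a JSON object that holds its "api" and its "payload". servo_tool: Moves the arm, as the interface text tells. Its arguments: {"type":"object","properties":{"motion":{"type":"array","items":{"type":"object","properties":{"offset":{"type":"array","items":{"type":"number"}},"roll":{"type":"number"},"claw":{"type":"number"}}}},"force":{"type":"number"}},"required":["motion"]}

```bash
mkdir -p pics
cat > h.py <<'E'
import numpy as np, cv2
from plant import bot
def snap(name,tag):
    c=bot.read_camera(name); cv2.imwrite(f'pics/{tag}.png',c['img'][:,:,::-1]); np.savez(f'{tag}.npz',**c); return c
def ray(c,u,v,z):
    K=np.array(c['intrinsics']);R=np.array(c['R']);t=np.array(c['t'])
    o=-R.T@t; d=R.T@np.linalg.solve(K,[u,v,1.]); return o+d*(z-o[2])/d[2]
def proj(c,X):
    p=np.array(c['intrinsics'])@(np.array(c['R'])@np.array(X)+np.array(c['t'])); return p[:2]/p[2]
E
python3 - <<'E'
from h import *
for n in ['scene','side','wrist']:
    c=snap(n,n+'0'); print(n,(-np.array(c['R']).T@c['t']).round(3))
s=bot.sense(); print(s, bot.tcp_to_grasp)
E
```

```text
scene [0.038 0.485 0.718]
side [ 0.426 -0.907  0.886]
wrist [0.674 0.066 0.374]
{'t': 0.15, 'qpos': array([-4.80117556, 33.02047123,  1.42493395, 82.37687345, -0.8602039 ,
       64.68798604, -3.23808458]), 'qvel': array([ 0.00154452, -0.07613708,  0.12910382, -0.14859056,  0.02807729,
        0.03026016, -0.00721433]), 'joint_efforts': array([ 3.53695883e-03, -7.66262698e+01,  2.25340560e+00, -2.86181796e+01,
        1.58117601e-02,  9.86463390e-03, -3.06662548e-05]), 'tcp_pos': array([6.74858135e-01, 9.57150047e-06, 4.04044990e-01]), 'ee_rot': array([-1.79925343e+02,  3.53546708e-03,  8.99994332e+01]), 'force': array([-0.30759915, -0.34584107,  0.52139974]), 'wrist_torque': array([-0.01364221, -0.04606253, -0.01398447]), 'opening': 0.08551955735306602} 0.1547
```

View pics/scene0.png

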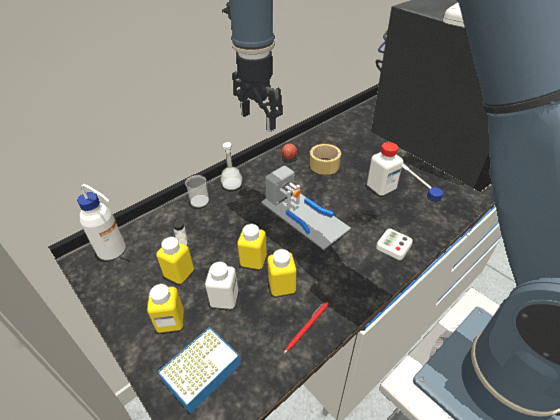

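View pics/side0.png

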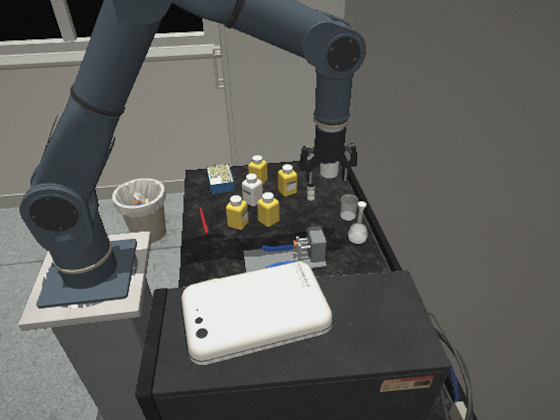

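View pics/wrist0.png

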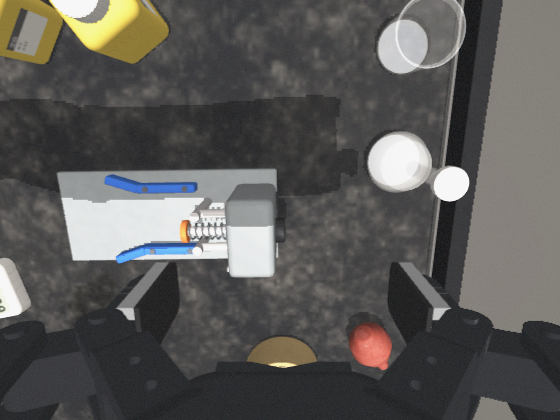

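Candidates in the scene view: the white bottle at (222,286), yellow look-alikes at (253,247), (282,272), (175,260) and (166,309), the red-capped bottle at (384,170), and the blue-capped bottle at (103,228). I choose (222,286) and will check it in a crop.

Run:
```python
from h import *
a=cv2.imread('pics/scene0.png')[210:350,130:320]; a=cv2.resize(a,None,fx=4,fy=4,interpolation=cv2.INTER_CUBIC)
cv2.imwrite('pics/crop_s.png',a)
a=cv2.imread('pics/wrist0.png')[150:290,40:300]; a=cv2.resize(a,None,fx=3,fy=3,interpolation=cv2.INTER_CUBIC)
cv2.imwrite('pics/crop_w.png',a)
a=cv2.imread('pics/side0.png')[140:280,200:340]; a=cv2.resize(a,None,fx=4,fy=4,interpolation=cv2.INTER_CUBIC)
cv2.imwrite('pics/crop_d.png',a)
```

```text
(no output)
```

View pics/crop_s.png

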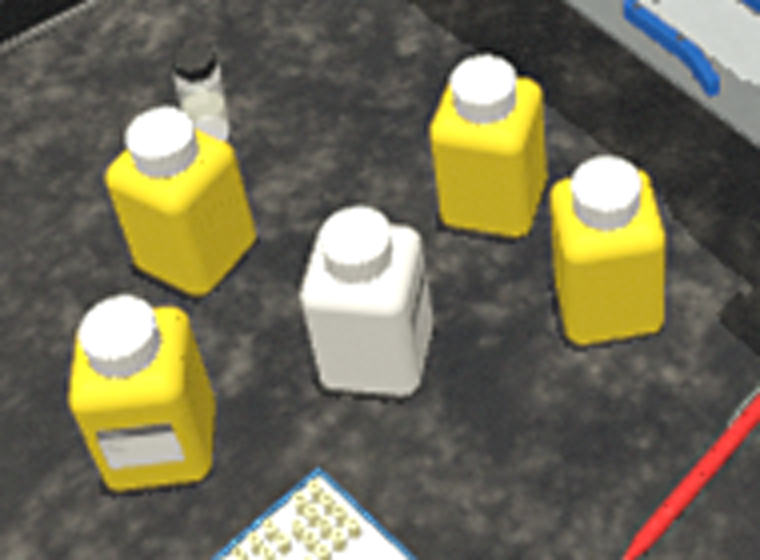

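View pics/crop_w.png

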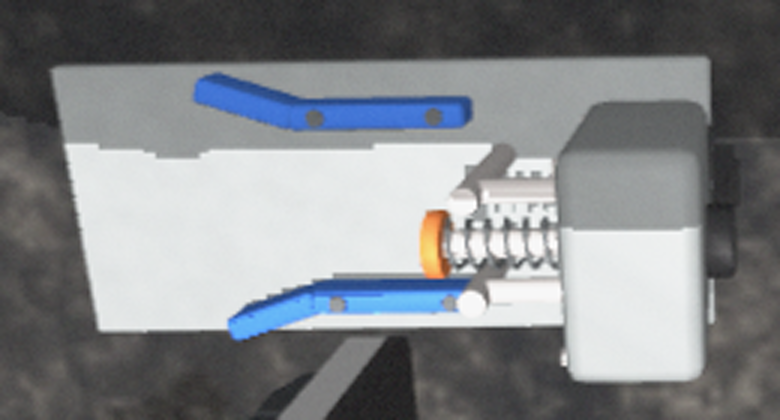

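View pics/crop_d.png

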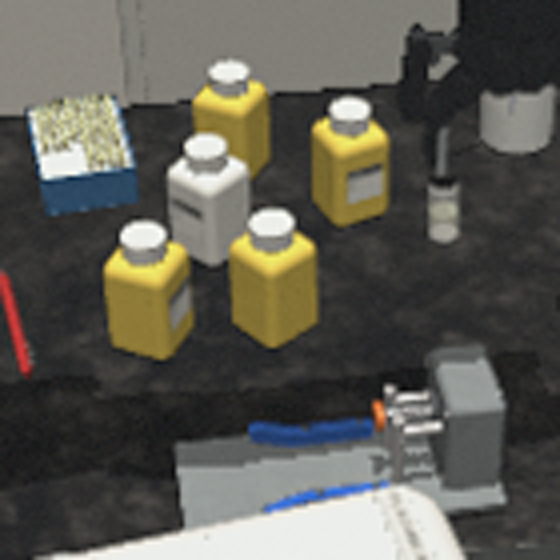

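The crop shows a white-bodied bottle with a white cap, cap top at about (219,267) in the scene view, with yellow look-alikes all round it. The wrist crop shows the tester plate, rails and pad, with the mouth toward the robot.

Run:
```python
from h import *
L=lambda n:np.load(n+'.npz')
s,w,d=L('scene0'),L('wrist0'),L('side0')
print(w['R'].round(3))
for n,p in dict(white=(357,228),yA=(484,75),yB=(606,180),yC=(163,128),yD=(119,322)).items():
    print(n,ray(s,p[0]/4+130,p[1]/4+210,.103).round(4))
for n,p in dict(white=(207,148),yA=(274,222),yB=(144,236),yC=(349,110),yD=(229,72)).items():
    print('side',n,ray(d,p[0]/4+200,p[1]/4+140,.103).round(4))
# bottom corners scene white
for p in [(322,390),(416,395),(432,325)]: print('wb',ray(s,p[0]/4+130,p[1]/4+210,.004 ).round(4))
for p in [(303,290),(409,300),(425,240)]: print('wt',ray(s,p[0]/4+130,p[1]/4+210,.073 ).round(4))
for p in [(52,67),(98,330),(710,57)]: print('plate',ray(w,p[0]/3+40,p[1]/3+150,.012).round(4))
for p in [(288,128),(470,124),(312,283),(465,280)]: print('rail base/top',ray(w,p[0]/3+40,p[1]/3+150,.027).round(4))
for p in [(462,203),(473,302)]: print('post',ray(w,p[0]/3+40,p[1]/3+150,.072).round(4))
```

```text
[[ 1.     0.    -0.001]
 [ 0.    -0.966  0.26 ]
 [-0.001 -0.26  -0.966]]
white [0.4892 0.258  0.103 ]
yA [0.5293 0.1452 0.103 ]
yB [0.4289 0.1455 0.103 ]
yC [0.6138 0.2956 0.103 ]
yD [0.5189 0.3743 0.103 ]
side white [0.4896 0.2548 0.103 ]
side yA [0.5318 0.1447 0.103 ]
side yB [0.4308 0.1423 0.103 ]
side yC [0.614  0.2932 0.103 ]
side yD [0.5194 0.3702 0.103 ]
wb [0.4853 0.2979 0.004 ]
wb [0.4495 0.2627 0.004 ]
wb [0.479  0.2298 0.004 ]
wt [0.497 0.29  0.073]
wt [0.4561 0.254  0.073 ]
wt [0.481  0.2253 0.073 ]
plate [0.438  0.0079 0.012 ]
plate [ 0.4385 -0.0907  0.012 ]
plate [0.6667 0.0114 0.012 ]
rail base/top [ 0.5241 -0.0105  0.027 ]
rail base/top [ 0.5858 -0.0091  0.027 ]
rail base/top [ 0.5265 -0.0663  0.027 ]
rail base/top [ 0.5805 -0.0652  0.027 ]
post [ 0.5933 -0.0236  0.072 ]
post [ 0.5946 -0.0554  0.072 ]
```

Request:
{"api": "servo_tool", "payload": {"motion": [{"offset": [-37, 50, 0], "roll": 8.5, "claw": 85}, {"offset": [-74, 90, 0], "roll": 17, "claw": 85}, {"offset": [-110, 130, 0], "roll": 25.5, "claw": 85}, {"offset": [-145, 170, 0], "roll": 34, "claw": 85}, {"offset": [-170, 210, 0], "roll": 42, "claw": 85}]}}

```text
t: 0.65
tcp_pos: [0.515, 0.194, 0.4047]
ee_rot: [-180.0, 0.0, 132.3]
force: [0.2, 0.9, 0.4]
opening: 0.085
```

Request:
{"api": "servo_tool", "payload": {"motion": [{"offset": [-8, 25, 0], "roll": 0, "claw": 85}, {"offset": [-16, 46, 0], "roll": 0, "claw": 85}, {"offset": [-16, 46, 0], "roll": 0, "claw": 85}, {"offset": [-16, 46, 0], "roll": 0, "claw": 85}]}}

```text
t: 1.05
tcp_pos: [0.5008, 0.2392, 0.4045]
ee_rot: [-180.0, 0.0, 132.0]
force: [0.5, -0.7, -0.3]
opening: 0.0846
```

Run:
```python
from h import *
c=snap('wrist','wrist1'); s=bot.sense(); print(s['tcp_pos'],s['ee_rot'],s['qpos'])
```

```text
[0.5011348  0.23844919 0.40451788] [-1.79965956e+02  3.16913893e-02  1.31963667e+02] [-22.01677515  22.97592182 -11.92469969 100.50057392   5.5547447
  57.12118001   5.91966169]
```

View pics/wrist1.png

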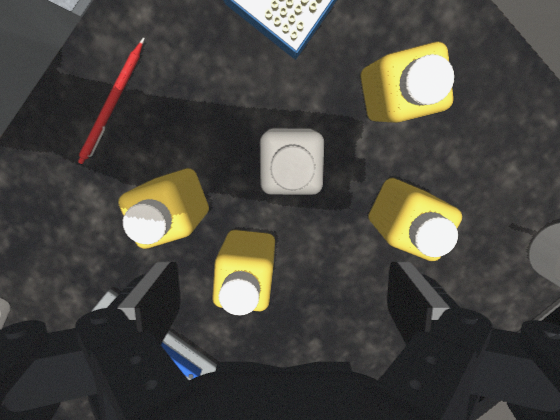

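The bottle is at (260–324, 128–195), nearly square to the jaws, with all neighbours clear of the fingers.

Run:
```python
from h import *
c=np.load('wrist1.npz'); im=c['img']
hsv=cv2.cvtColor(im,cv2.COLOR_RGB2HSV)
m=((hsv[...,1]<50)&(hsv[...,2]>110)).astype(np.uint8); m[:110]=0;m[215:]=0;m[:,:240]=0;m[:,345:]=0
m=cv2.morphologyEx(m,cv2.MORPH_CLOSE,np.ones((5,5)))
k=max(cv2.findContours(m,0,2)[0],key=cv2.contourArea)
print(cv2.boundingRect(k))
for z in (.065,.073):
    P=np.array([ray(c,u,v,z)[:2]*1000 for u,v in k[:,0]],np.float32)
    r=cv2.minAreaRect(P); print(z,r)
ct=ray(c,293,166,.103); print('cap',ct)
```

```text
(261, 129, 63, 65)
0.065 ((488.1404113769531, 263.09930419921875), (55.00348663330078, 56.510520935058594), 42.050575256347656)
0.073 ((487.3025207519531, 263.7369079589844), (53.58106231689453, 55.049102783203125), 42.05058288574219)
cap [0.48711714 0.26435942 0.103     ]
```

Run:
```python
from h import *
c=np.load('wrist1.npz'); print((-c['R'].T@c['t']).round(4))
for n,p in dict(yA=(240,297),yB=(146,223),yC=(436,236),yD=(430,79)).items(): print(n,ray(c,*p,.103).round(4))
s=snap('scene','scene1'); d=snap('side','side1')
for q,n,b in((s,'s',(125,205,325,340)),(d,'d',(225,150,320,235))):
    x0,y0,x1,y1=b; a=q['img'][y0:y1,x0:x1,::-1]; cv2.imwrite(f'pics/c1{n}.png',cv2.resize(a,None,fx=4 if n=='s' else 8,fy=4 if n=='s' else 8,interpolation=cv2.INTER_CUBIC)[:600,:800])
```

```text
[0.4557 0.2878 0.3743]
yA [0.5296 0.1502 0.103 ]
yB [0.4298 0.1501 0.103 ]
yC [0.6132 0.3005 0.103 ]
yD [0.5184 0.3784 0.103 ]
```

View pics/c1s.png

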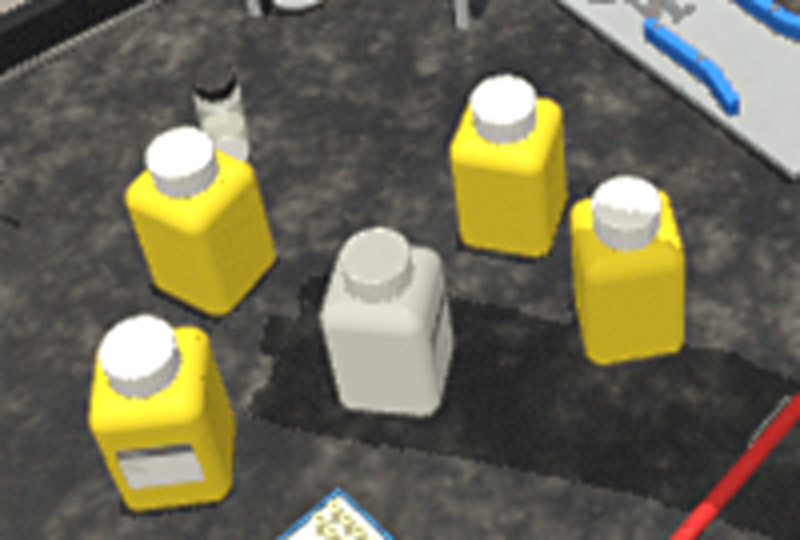

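View pics/c1d.png

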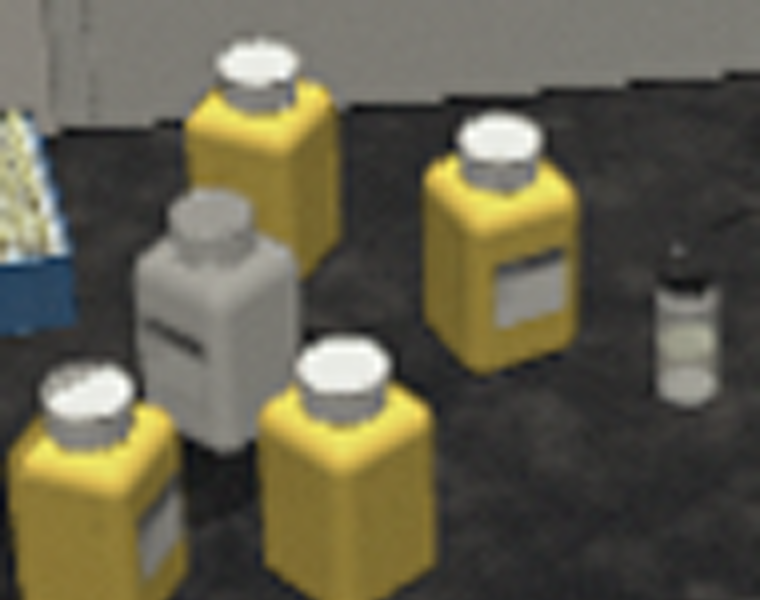

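Request:
{"api": "servo_tool", "payload": {"motion": [{"offset": [-12, 22, -20], "roll": 0, "claw": 85}, {"offset": [-12, 22, -60], "roll": 0, "claw": 85}, {"offset": [-12, 22, -100], "roll": 0, "claw": 85}, {"offset": [-12, 22, -130], "roll": 0, "claw": 85}, {"offset": [-12, 22, -130], "roll": 0, "claw": 85}]}}

```text
t: 1.7
tcp_pos: [0.4882, 0.2595, 0.2712]
ee_rot: [-179.6, -0.1, 131.9]
force: [-0.7, -1.0, 0.3]
opening: 0.085
```

Run:
```python
from h import *
c=snap('wrist','wrist2'); s=bot.sense(); print(s['tcp_pos'],s['ee_rot'])
```

```text
[0.48887417 0.26015346 0.27352196] [-1.79783914e+02 -2.41550152e-02  1.31928063e+02]
```

View pics/wrist2.png

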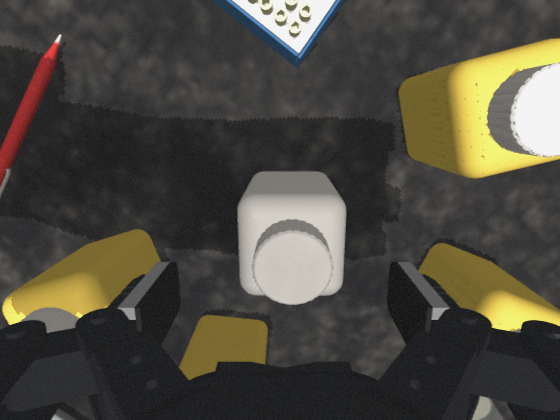

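Run:
```python
from h import *
c=np.load('wrist2.npz')
print(ray(c,292,262,.103), c['intrinsics'][0],(-c['R'].T@c['t']))
print(ray(c,292.5,235,.073))
```

```text
[0.48560847 0.26505763 0.103     ] [349.52916577   0.         283.15897554] [0.44311279 0.30807284 0.24113354]
[0.48506154 0.26683571 0.073     ]
```

Request:
{"api": "servo_tool", "payload": {"motion": [{"offset": [-1, 3, -25], "roll": 0, "claw": 85}, {"offset": [-1, 3, -50], "roll": 0, "claw": 85}, {"offset": [-1, 3, -66], "roll": 0, "claw": 85}, {"offset": [-1, 3, -66], "roll": 0, "claw": 85}]}}

```text
t: 2.15
tcp_pos: [0.4883, 0.2639, 0.2088]
ee_rot: [-180.0, 0.0, 132.0]
force: [0.5, -0.2, -0.5]
opening: 0.0851
```

Request:
{"api": "servo_tool", "payload": {"motion": [{"offset": [0, 0, 0], "roll": 0, "claw": 40}, {"offset": [0, 0, 0], "roll": 0, "claw": 40}, {"offset": [0, 0, 0], "roll": 0, "claw": 40}, {"offset": [0, 0, 0], "roll": 0, "claw": 40}, {"offset": [0, 0, 0], "roll": 0, "claw": 40}], "force": 40}}

```text
t: 2.65
tcp_pos: [0.4884, 0.2643, 0.2105]
ee_rot: [179.9, 0.0, 132.0]
force: [-1.1, -0.9, 7.7]
opening: 0.0525
```

Run:
```python
from h import *
c=snap('wrist','wrist3'); s=bot.sense(); print(s['tcp_pos'],s['ee_rot'],s['opening'],s['force'])
d=snap('scene','scene3')
cv2.imwrite('pics/c3.png',cv2.resize(d['img'][170:350,120:320,::-1],None,fx=3,fy=3,interpolation=cv2.INTER_CUBIC))
```

```text
[0.48842382 0.26435078 0.21051107] [1.79852143e+02 4.38267771e-02 1.31984025e+02] 0.05243293804417595 [-0.02142488 -1.3428514   7.31113069]
```

View pics/wrist3.png

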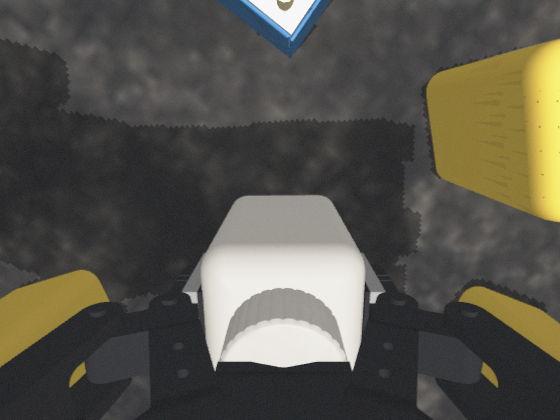

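View pics/c3.png

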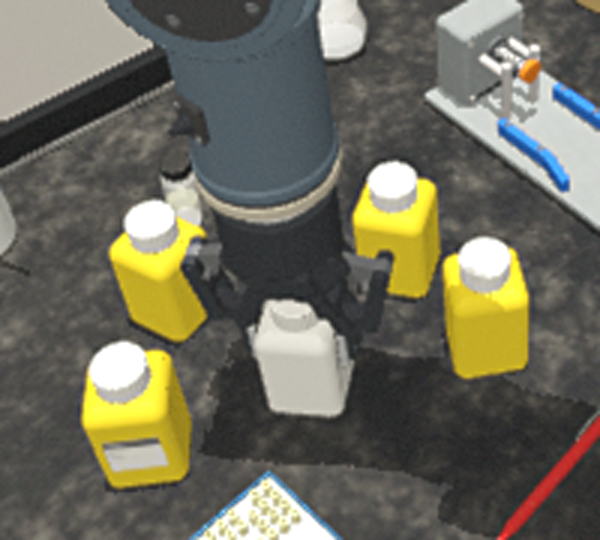

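The bottle is gripped across its flat sides (opening 52.4 mm) and stands upright between the pads. Lifting it straight up now.

Request:
{"api": "servo_tool", "payload": {"motion": [{"offset": [0, 0, 10], "roll": 0, "claw": 40}, {"offset": [0, 0, 30], "roll": 0, "claw": 40}, {"offset": [0, 0, 65], "roll": 0, "claw": 40}, {"offset": [0, 0, 100], "roll": 0, "claw": 40}, {"offset": [0, 0, 135], "roll": 0, "claw": 40}]}}

```text
t: 3.25
tcp_pos: [0.4875, 0.264, 0.3463]
ee_rot: [180.0, -0.0, 132.0]
force: [1.1, -0.2, -2.3]
opening: 0.0529
```

Run:
```python
from h import *
s=bot.sense(); print(s['tcp_pos'],s['ee_rot'],s['opening'],s['force'])
d=snap('scene','scene4')
```

```text
[0.48753796 0.26402335 0.34626585] [ 1.79960345e+02 -2.90827328e-04  1.32004060e+02] 0.052864362221730105 [ 1.14205825 -0.24962999 -2.26351944]
```

View pics/scene4.png

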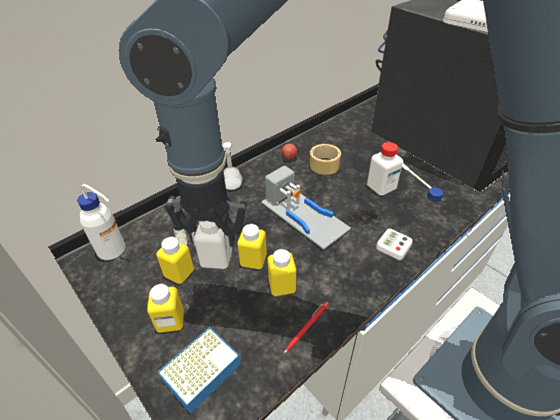

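Request:
{"api": "servo_tool", "payload": {"motion": [{"offset": [-4, -48, 0], "roll": 8, "claw": 40}, {"offset": [-8, -96, 0], "roll": 16, "claw": 40}, {"offset": [-12, -144, 0], "roll": 24, "claw": 40}, {"offset": [-16, -192, 0], "roll": 32, "claw": 40}, {"offset": [-19, -235, 0], "roll": 40, "claw": 40}]}}

```text
t: 3.8
tcp_pos: [0.4681, 0.0269, 0.3446]
ee_rot: [-180.0, 0.1, 172.3]
force: [1.2, 0.5, -0.7]
opening: 0.0523
```

Run:
```python
from h import *
s=bot.sense(); print(s['tcp_pos'],s['ee_rot'],s['qpos'],s['opening'],s['force'])
```

```text
[0.46808297 0.02692743 0.34462364] [-1.79960226e+02  6.28849757e-02  1.72294434e+02] [  7.50313504  20.82491037 -22.24553391 116.62808682  11.16098703
  44.47925786  60.86875029] 0.05231129502985964 [ 1.17287106  0.46115659 -0.73124414]
```

Request:
{"api": "servo_tool", "payload": {"motion": [{"offset": [-1, -35, -20], "roll": 5, "claw": 40}, {"offset": [-3, -67, -40], "roll": 8.5, "claw": 40}, {"offset": [-3, -67, -60], "roll": 8.5, "claw": 40}, {"offset": [-3, -67, -60], "roll": 8.5, "claw": 40}]}}

```text
t: 4.2
tcp_pos: [0.465, -0.039, 0.2827]
ee_rot: [-180.0, -0.2, -179.6]
force: [0.3, 1.1, -1.0]
opening: 0.0526
```

Run:
```python
from h import *
s=bot.sense(); print(s['tcp_pos'],s['ee_rot'],s['qpos'],s['opening'],s['force'])
for n in('scene','side','wrist'):snap(n,n+'5')
```

```text
[ 0.46499077 -0.03902383  0.28269407] [-1.79985317e+02 -1.64454755e-01 -1.79644309e+02] [ 14.48641852  26.14078924 -21.57454213 121.01216098  16.11837751
  35.70522513  72.06551108] 0.05255207188329409 [ 0.34728526  1.09602634 -1.04951194]
```

View pics/scene5.png

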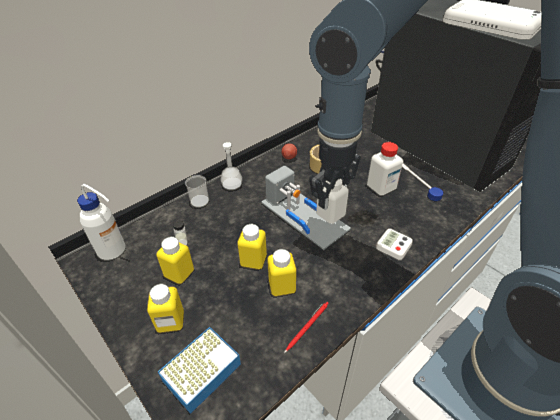

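View pics/wrist5.png

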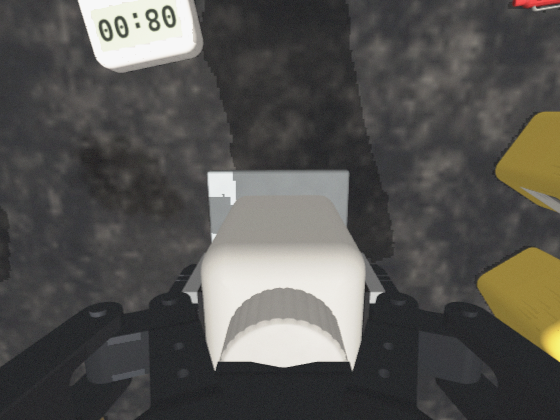

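View pics/side5.png

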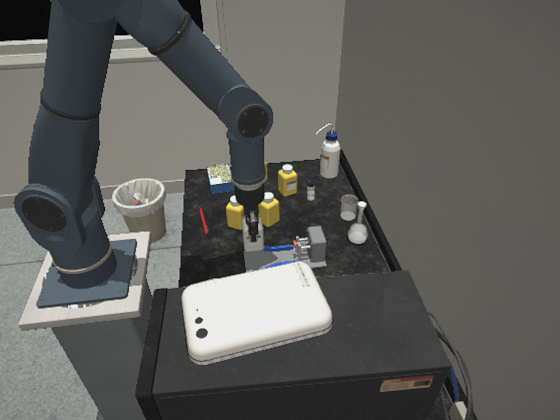

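Request:
{"api": "servo_tool", "payload": {"motion": [{"offset": [0, -3.5, -20], "roll": 0.4, "claw": 40}, {"offset": [0, -3.5, -40], "roll": 0.4, "claw": 40}, {"offset": [0, -3.5, -52], "roll": 0.4, "claw": 40}, {"offset": [0, -3.5, -52], "roll": 0.4, "claw": 40}, {"offset": [0, -3.5, -55], "roll": 0.4, "claw": 40}]}}

```text
t: 4.85
tcp_pos: [0.4665, -0.0405, 0.2298]
ee_rot: [-180.0, 0.1, -179.0]
force: [0.8, -0.5, -1.5]
opening: 0.0526
```

Run:
```python
from h import *
s=bot.sense(); print(s['tcp_pos'],s['ee_rot'],s['opening'],s['force'])
for n in('scene','wrist'):snap(n,n+'6')
d=np.load('scene6.npz')
cv2.imwrite('pics/c6.png',cv2.resize(d['img'][140:260,240:420,::-1],None,fx=4,fy=4,interpolation=cv2.INTER_CUBIC))
```

```text
[ 0.46646032 -0.04054605  0.22984024] [-1.79994431e+02  1.07326026e-01 -1.79028200e+02] 0.05263906174811743 [ 0.81781306 -0.48568407 -1.53385354]
```

View pics/c6.png

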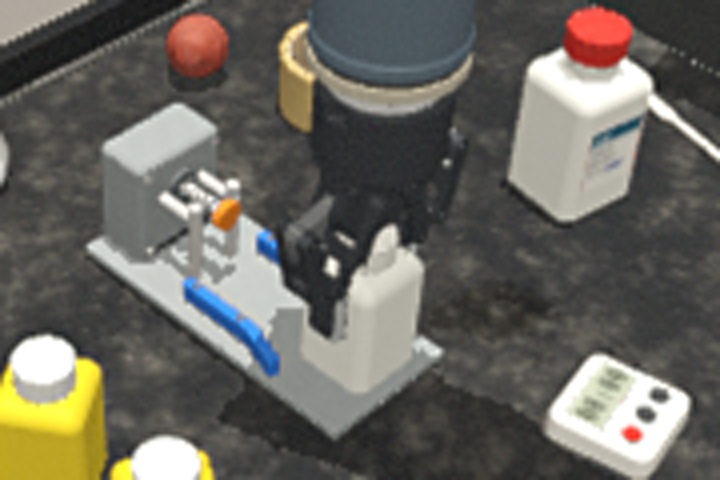

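View pics/wrist6.png

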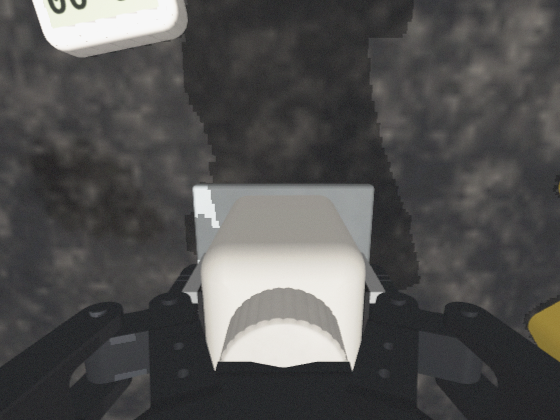

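Request:
{"api": "servo_tool", "payload": {"motion": [{"offset": [0, 0, -3], "roll": 0, "claw": 40}, {"offset": [0, 0, -4.5], "roll": 0, "claw": 40}, {"offset": [0, 0, -4.5], "roll": 0, "claw": 40}]}}

```text
t: 5.25
tcp_pos: [0.4658, -0.0413, 0.2242]
ee_rot: [-180.0, 0.0, -179.1]
force: [0.5, 0.3, -1.1]
opening: 0.0524
```

Run:
```python
from h import *
s=bot.sense(); print(s['tcp_pos'],s['ee_rot'],s['opening'],s['force'])
```

```text
[ 0.4658155  -0.04134138  0.22420379] [-1.79995175e+02  1.66872493e-04 -1.79102507e+02] 0.05240788494773891 [ 0.50145595  0.27600766 -1.05832239]
```

Request:
{"api": "servo_tool", "payload": {"motion": [{"offset": [0, 0, -1], "roll": 0, "claw": 40}, {"offset": [0, 0, -1.5], "roll": 0, "claw": 40}, {"offset": [0, 0, -1.5], "roll": 0, "claw": 40}]}}

```text
t: 5.55
tcp_pos: [0.4658, -0.0413, 0.2226]
ee_rot: [-180.0, -0.0, -179.1]
force: [0.4, -0.3, -1.4]
opening: 0.0525
```

Request:
{"api": "servo_tool", "payload": {"motion": [{"offset": [0, 0, -0.5], "roll": 0, "claw": 40}, {"offset": [0, 0, -1], "roll": 0, "claw": 40}, {"offset": [0, 0, -1], "roll": 0, "claw": 40}]}}

```text
t: 5.85
tcp_pos: [0.4658, -0.0413, 0.2224]
ee_rot: [-180.0, 0.0, -179.1]
force: [-3.8, -1.1, 14.4]
opening: 0.0523
```

Request:
{"api": "servo_tool", "payload": {"motion": [{"offset": [0, 0.5, 0.9], "roll": 0, "claw": 40}, {"offset": [5, 0.7, 0.9], "roll": 0, "claw": 40}, {"offset": [10, 0.9, 0.9], "roll": 0, "claw": 40}, {"offset": [15, 1.1, 0.9], "roll": 0, "claw": 40}, {"offset": [20, 1.3, 0.9], "roll": 0, "claw": 40}]}}

```text
t: 6.35
tcp_pos: [0.4864, -0.04, 0.2225]
ee_rot: [180.0, -0.0, -179.1]
force: [-0.6, 0.7, -0.0]
opening: 0.0527
```

Request:
{"api": "servo_tool", "payload": {"motion": [{"offset": [5, 0.1, 0], "roll": 0, "claw": 40}, {"offset": [10, 0.2, 0], "roll": 0, "claw": 40}, {"offset": [15, 0.3, 0], "roll": 0, "claw": 40}, {"offset": [20, 0.4, 0], "roll": 0, "claw": 40}, {"offset": [20, 0.4, 0], "roll": 0, "claw": 40}]}}

```text
t: 6.85
tcp_pos: [0.5066, -0.0396, 0.2225]
ee_rot: [180.0, 0.0, -179.1]
force: [0.8, -0.1, -0.3]
opening: 0.0527
```

Run:
```python
from h import *
s=bot.sense(); print(s['tcp_pos'],s['ee_rot'],s['opening'],s['force'],s['wrist_torque'])
for n in('scene','side'):snap(n,n+'7')
d=np.load('scene7.npz')
cv2.imwrite('pics/c7.png',cv2.resize(d['img'][140:260,240:420,::-1],None,fx=4,fy=4,interpolation=cv2.INTER_CUBIC))
d=np.load('side7.npz')
cv2.imwrite('pics/d7.png',cv2.resize(d['img'][190:280,220:340,::-1],None,fx=6,fy=6,interpolation=cv2.INTER_CUBIC))
```

```text
[ 0.50656306 -0.03955343  0.22254214] [ 1.79989479e+02  3.91057818e-02 -1.79102761e+02] 0.05267063354630089 [ 0.7621408  -0.11511737 -0.28374723] [-0.01139276 -0.00984508 -0.00431852]
```

View pics/c7.png

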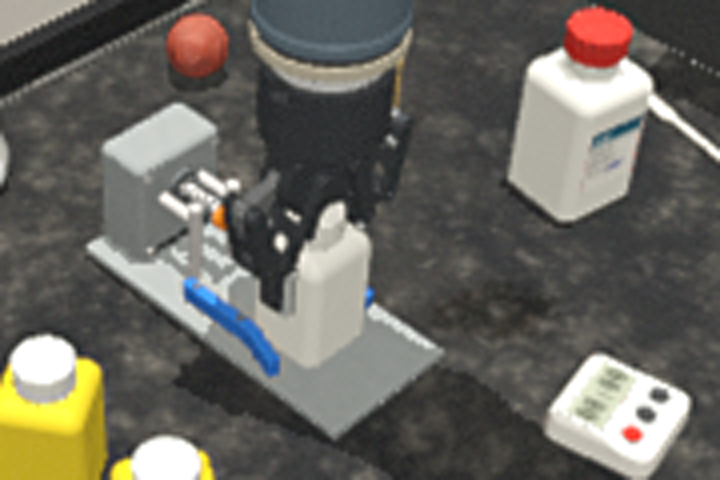

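View pics/d7.png

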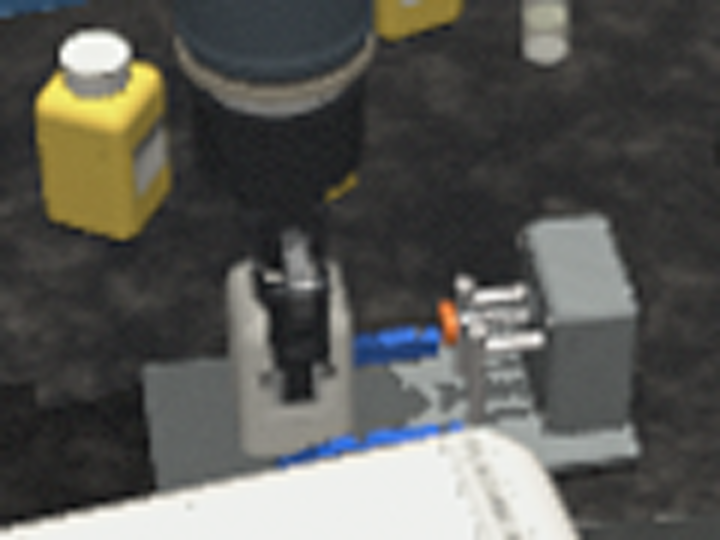

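The bottle is upright and already inside the rail mouth, with no side force on the wrist. I'll keep sliding it in.

Request:
{"api": "servo_tool", "payload": {"motion": [{"offset": [5, 0.1, 0], "roll": 0, "claw": 40}, {"offset": [10, 0.2, 0], "roll": 0, "claw": 40}, {"offset": [15, 0.3, 0], "roll": 0, "claw": 40}, {"offset": [20, 0.4, 0], "roll": 0, "claw": 40}, {"offset": [25, 0.5, 0], "roll": 0, "claw": 40}]}}

```text
t: 7.45
tcp_pos: [0.5313, -0.0391, 0.2225]
ee_rot: [180.0, 0.0, -179.1]
force: [-0.3, 0.5, -0.6]
opening: 0.0527
```

Request:
{"api": "servo_tool", "payload": {"motion": [{"offset": [4, 0.1, 0], "roll": 0, "claw": 40}, {"offset": [8, 0.2, 0], "roll": 0, "claw": 40}, {"offset": [12, 0.2, 0], "roll": 0, "claw": 40}, {"offset": [14, 0.2, 0], "roll": 0, "claw": 40}]}}

```text
t: 7.85
tcp_pos: [0.5452, -0.0389, 0.2225]
ee_rot: [180.0, 0.0, -179.1]
force: [-0.7, 0.4, -1.1]
opening: 0.0524
```

Request:
{"api": "servo_tool", "payload": {"motion": [{"offset": [2, 0, 0], "roll": 0, "claw": 40}, {"offset": [4, 0, 0], "roll": 0, "claw": 40}, {"offset": [6, 0.1, 0], "roll": 0, "claw": 40}, {"offset": [8, 0.1, 0], "roll": 0, "claw": 40}, {"offset": [8, 0.1, 0], "roll": 0, "claw": 40}], "force": 60}}

```text
t: 8.35
tcp_pos: [0.5526, -0.0388, 0.2226]
ee_rot: [-180.0, -0.1, -179.1]
force: [-2.6, -0.3, 2.8]
opening: 0.0523
```

Request:
{"api": "servo_tool", "payload": {"motion": [{"offset": [1, 0, 0], "roll": 0, "claw": 40}, {"offset": [2, 0, 0], "roll": 0, "claw": 40}, {"offset": [3, 0, 0], "roll": 0, "claw": 40}, {"offset": [3, 0, 0], "roll": 0, "claw": 40}]}}

```text
t: 8.75
tcp_pos: [0.555, -0.0387, 0.2226]
ee_rot: [-180.0, -0.1, -179.1]
force: [-5.8, -0.3, 6.6]
opening: 0.0523
```

```bash
cat > look.py <<'E'
import sys
from h import *
g=sys.argv[1]
s=bot.sense(); print(s['t'],s['tcp_pos'],s['ee_rot'],s['opening'],s['force'],s['wrist_torque'])
a=snap('scene','s'+g)['img'][140:260,240:420,::-1]; b=snap('side','d'+g)['img'][190:280,220:340,::-1]
cv2.imwrite(f'pics/z{g}.png',np.vstack([cv2.resize(a,(450,300),interpolation=cv2.INTER_CUBIC),cv2.resize(b,(450,300),interpolation=cv2.INTER_CUBIC)]))
cv2.imwrite(f'pics/dd{g}.png',cv2.resize(b,None,fx=6,fy=6,interpolation=cv2.INTER_CUBIC))
E
python3 look.py 8
```

```text
8.75 [ 0.55501267 -0.03872053  0.22263522] [-1.79980486e+02 -1.18332804e-01 -1.79089627e+02] 0.052279661031457626 [-5.7959571  -0.26083064  6.55387565] [0.16358105 1.14098097 0.03010684]
```

View pics/dd8.png

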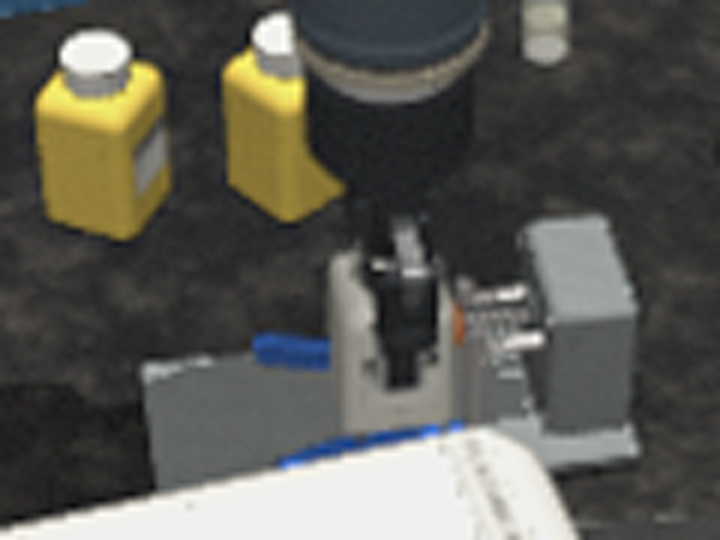

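The bottle is still upright and touches the orange pad at (458,325) in this crop. I'll ease the downward pressure slightly and keep pushing.

Request:
{"api": "servo_tool", "payload": {"motion": [{"offset": [0, 0, 0.4], "roll": 0, "claw": 40}, {"offset": [1, 0, 0.4], "roll": 0, "claw": 40}, {"offset": [2, 0, 0.4], "roll": 0, "claw": 40}, {"offset": [3, 0, 0.4], "roll": 0, "claw": 40}, {"offset": [3, 0, 0.4], "roll": 0, "claw": 40}]}}

```text
t: 9.35
tcp_pos: [0.5578, -0.0387, 0.2227]
ee_rot: [-180.0, -0.2, -179.1]
force: [-5.8, 0.6, 4.0]
opening: 0.0521
```

Request:
{"api": "servo_tool", "payload": {"motion": [{"offset": [1, 0, 0], "roll": 0, "claw": 40}, {"offset": [2, 0, 0], "roll": 0, "claw": 40}, {"offset": [2, 0, 0], "roll": 0, "claw": 40}]}}

```text
t: 9.65
tcp_pos: [0.5596, -0.0387, 0.2227]
ee_rot: [-180.0, -0.2, -179.1]
force: [-6.9, 0.5, 4.5]
opening: 0.0519
```

Request:
{"api": "servo_tool", "payload": {"motion": [{"offset": [0.5, 0, 0], "roll": 0, "claw": 40}, {"offset": [1, 0, 0], "roll": 0, "claw": 40}, {"offset": [1.5, 0, 0], "roll": 0, "claw": 40}, {"offset": [1.5, 0, 0], "roll": 0, "claw": 40}]}}

```text
t: 10.05
tcp_pos: [0.5609, -0.0387, 0.2227]
ee_rot: [-180.0, -0.2, -179.1]
force: [-7.8, 1.3, 5.4]
opening: 0.0524
```

Request:
{"api": "servo_tool", "payload": {"motion": [{"offset": [0.5, 0, 0], "roll": 0, "claw": 40}, {"offset": [1, 0, 0], "roll": 0, "claw": 40}, {"offset": [1, 0, 0], "roll": 0, "claw": 40}]}}

```text
t: 10.35
tcp_pos: [0.5618, -0.0386, 0.2227]
ee_rot: [-180.0, -0.2, -179.1]
force: [-8.4, 1.1, 6.0]
opening: 0.0522
```

Request:
{"api": "servo_tool", "payload": {"motion": [{"offset": [0.5, 0, 0], "roll": 0, "claw": 40}, {"offset": [1, 0, 0], "roll": 0, "claw": 40}, {"offset": [1, 0, 0], "roll": 0, "claw": 40}]}}

```text
t: 10.65
tcp_pos: [0.5627, -0.0386, 0.2227]
ee_rot: [-180.0, -0.2, -179.1]
force: [-8.7, 1.9, 6.7]
opening: 0.0521
```

```bash
python3 look.py 9
```

```text
10.65 [ 0.56273762 -0.038623    0.22268157] [-179.98041326   -0.24162069 -179.07584257] 0.0521204376826485 [-8.68749263  1.86994538  6.68780224] [0.23114871 1.78103923 0.08826966]
```

View pics/dd9.png

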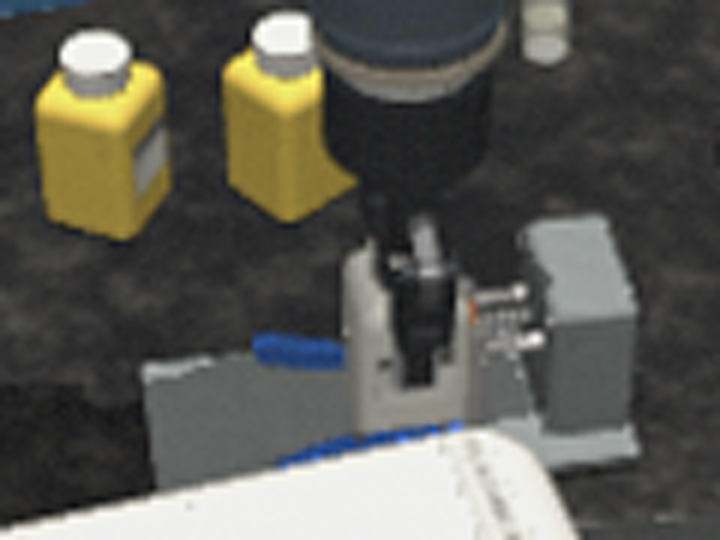

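Request:
{"api": "servo_tool", "payload": {"motion": [{"offset": [0.5, 0, 0.3], "roll": 0, "claw": 40}, {"offset": [1, 0, 0.3], "roll": 0, "claw": 40}, {"offset": [1, 0, 0.3], "roll": 0, "claw": 40}]}}

```text
t: 11.05
tcp_pos: [0.5631, -0.0386, 0.2227]
ee_rot: [-180.0, -0.3, -179.1]
force: [-11.3, 1.7, 6.5]
opening: 0.0519
```

Request:
{"api": "servo_tool", "payload": {"motion": [{"offset": [0.5, 0, 0], "roll": 0, "claw": 40}, {"offset": [1, 0, 0], "roll": 0, "claw": 40}, {"offset": [1, 0, 0], "roll": 0, "claw": 40}]}}

```text
t: 11.35
tcp_pos: [0.5634, -0.0386, 0.2227]
ee_rot: [-180.0, -0.4, -179.1]
force: [-14.5, 1.9, 9.6]
opening: 0.0527
```

Request:
{"api": "servo_tool", "payload": {"motion": [{"offset": [0.5, 0, 0.3], "roll": 0, "claw": 40}, {"offset": [1, 0, 0.3], "roll": 0, "claw": 40}, {"offset": [1, 0, 0.3], "roll": 0, "claw": 40}, {"offset": [1, 0, 0.3], "roll": 0, "claw": 40}]}}

```text
t: 11.75
tcp_pos: [0.5638, -0.0386, 0.2228]
ee_rot: [-180.0, -0.5, -179.1]
force: [-17.5, 2.4, 9.4]
opening: 0.0518
```

```bash
python3 look.py 10; python3 -c "
from h import *
snap('wrist','w10')"
```

```text
11.75 [ 0.56378712 -0.03857567  0.22276425] [-179.95292091   -0.53682365 -179.0576646 ] 0.05181492771806064 [-17.45824882   2.42113448   9.40576914] [0.47825099 3.24800606 0.15949241]
```

View pics/dd10.png

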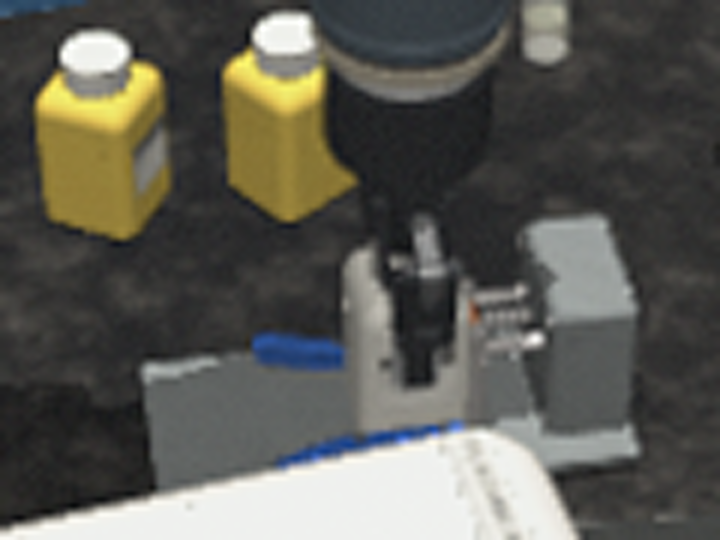

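View pics/z10.png

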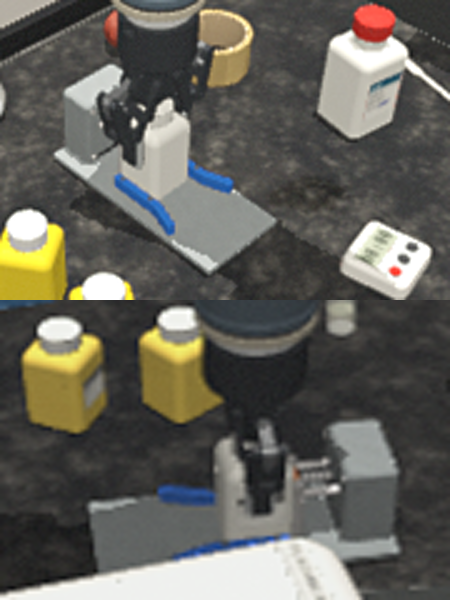

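View pics/w10.png

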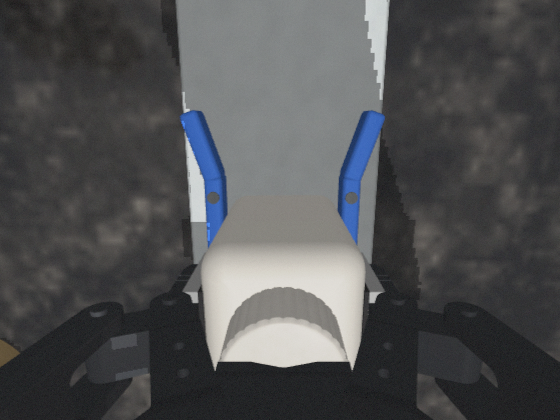

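Request:
{"api": "servo_tool", "payload": {"motion": [{"offset": [0.5, 0, 0], "roll": 0, "claw": 40}, {"offset": [0.5, 0, 0], "roll": 0, "claw": 40}, {"offset": [0.5, 0, 0], "roll": 0, "claw": 40}, {"offset": [0.5, 0, 0], "roll": 0, "claw": 40}, {"offset": [0.5, 0, 0], "roll": 0, "claw": 40}]}}

```text
t: 12.4
tcp_pos: [0.5639, -0.0386, 0.2227]
ee_rot: [-179.9, -0.6, -179.1]
force: [-18.6, 1.9, 11.2]
opening: 0.0523
```

Request:
{"api": "servo_tool", "payload": {"motion": [{"offset": [0, 0, 0], "roll": 0, "claw": 40}, {"offset": [0, 0, 0], "roll": 0, "claw": 40}, {"offset": [0, 0, 0], "roll": 0, "claw": 40}, {"offset": [0, 0, 0], "roll": 0, "claw": 40}, {"offset": [0, 0, 0], "roll": 0, "claw": 40}]}}

```text
t: 12.9
tcp_pos: [0.5639, -0.0385, 0.2228]
ee_rot: [-179.9, -0.6, -179.1]
force: [-18.8, 1.8, 12.1]
opening: 0.0518
```

```bash
python3 -c "
from plant import bot
print(bot.sign_off()); s=bot.sense(); print(s['tcp_pos'],s['force'])"
```

```text
the job is handed in; nothing more can be done
None
the job is handed in; nothing more can be done
```

I picked up the white-capped bottle and set it on the plate in front of the free pad. I then slid it between the rails onto the stops and handed the job in at about 13 s, still gripping it at 60 N and pressing.

**Last checks, all good:**
- **Stop contact:** the push resistance rose gently along the pad spring to about 8.7 N. It then jumped near tool x = 0.563 m, where the tool stalled, matching the stop position estimated from the pictures.
- **Final push:** it held steady at about 19 N, which leaves roughly 8–10 N on the posts, well under the 60 N limit.
- **Pose:** in the wrist and side views the bottle looked centred between the rails, square and upright. The side force was about 2 N.
- **Bystanders:** none was touched. The red-capped bottle, the vial and the tape all look unmoved, but I did not measure their positions again.

**Disagreements and what I could not confirm:**
- **Camera mismatch:** the wrist camera placed things about 5 mm farther in y than the scene camera. I lined the bottle up with the plate directly in the wrist view instead.
- **Downward force:** about 12 N of downward press on the plate and 0.6° of tool tilt built up while pushing. I saw no tilt of the bottle.
- **Posts and pad:** I read the post contact and the pad travel from force and stall, and did not see them directly.

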